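Restock a carton in the spring-packed chocolate rack

ROBOT

A 6-joint arm with a two-finger parallel gripper is mounted at the origin on the work surface. World frame = base frame: x ahead of the robot, y to its left, z up, the work surface at z = 0. Lengths are in m, angles in rad, forces in N, time in s.
With the tool pointing down it reaches from about 0.35 to 0.975 m from the base axis. Payload 7.1 kg.
Tool frame: the origin (TCP) lies at the centre of the arm's flange, where the gripper is bolted on; the fingertips stand 182 mm ahead of it and the grasp point (between the pads) lies 163 mm ahead of it; z points along the fingers, y is the line along which they close (so a half turn about z gives the same grasp; the last joint's range is limited). The gripper opens to 88 mm and grips with 3 to 60 N. Pads are 20 mm wide; open, the fingers measure 115 mm over their backs; the gripper's body (75 mm by 178 mm) begins 61 mm behind the grasp point.
Start: joints at [1.257, 0.423, 1.63, -0, 1.089, -0.019], TCP at [0.182, 0.598, 0.405] pointing down, gripper open.
Joint ranges: [-3, 3], [-0.9, 2.11], [0.09, 2.58], [-1.31, 4.45], [0.11, 2.69], [-2.54, 2.54]. Speed limits (rad/s): [2.39, 2.39, 3.01, 3.14, 3.14, 3.14].

INTERFACE

Orientations are given as a rotation vector (axis times angle).
In Python, from cell import bot gives the robot as it stands.
- The arm moves only by the tool jog_arm, never from a script. Its argument "series" is a list of rows, each a list of 3 entries, a list of its own where there are three numbers: the shift along the tool's x, y, z in units of 60 mm (1.0 is 60 mm), then the turn, a rotation vector about the tool's x, y, z in units of 6 degrees (1.0 is 6 degrees), then the closure, from -1 (fully open) to 1 (shut). A call has 1 to 5 rows; each row shifts and turns the commanded pose from where the row before left it, along the tool's axes as they then stand; what a row does not reach is not made up. A row lasts 1/8 s, in which the tool goes at most 62.5 mm and 10.7 degrees, less where a joint would pass 70% of its speed; a pose out of reach is approached as far as the arm can. A call is refused whole if a number of a shift passes 1 or a number of a turn 1, either way. A call with a gripper value outside its range is refused whole. The fingers move at their own pace and stop on an object; the grip force is fixed at half the most. Time passes only in rows, so rows that do not move let the fingers close. It gives the time, the measured TCP pose, the force, the opening and the grip force at its end, in the units of the state.
- bot.get_state(): the state, without advancing time (a new reading comes with each control period).
- bot.snapshot(name): name is "scene" or "top"; returns a dict with "image" (384x512x3 uint8, red, green, blue), "depth" (384x512 float32, m along the optical axis (not along the pixel's ray), 0 where there is no reading), "vertical_fov" (degrees; the focal length in pixels is half the picture's height over the tangent of half this angle, whatever the lens; pixels are square), "cx", "cy" (the principal point, pixels), "pose" (4x4, takes a point from camera to world coordinates). Camera axes: x right, y up, looking along -z (the intrinsics and any distortion apply to the point x, -y, -z); pixel columns grow to the right and rows downward; lengths in m; the calibration is good to about 2 mm. A picture is of the moment at which its call begins.
- bot.finish_job(): hands the job in; it is judged then, once.
The state is a dict: "time_s": time; "q": joint angles; "dq": joint speeds; "joint_efforts": joint torques, N m; "eef_pos": TCP position; "tool_rot": TCP orientation; "force": force on the tool from outside, world axes, zero at the start; "ft_torque": the same for the moment, N m; "opening": opening from 0.0 (shut) to 1.0 (fully open); "grasp_force": force on a finger pad.
Only numpy, scipy, OpenCV 4.12 (cv2) and the standard library are available. Lean on these libraries where they do the work, as an engineer would, in place of code of your own. Each camera call takes 0.05 s, during which the arm holds its last target. There are 200 camera calls.

TASK

Pick up the red carton from the counter and work it upright into the narrow gap of the packed display row, on the open side of the thin cream bar, gently nudging the neighbours apart against the rack's spring. Press it home on the rack's two black ledges with a steady push of about 12 N for a second, so that it does not just hang between its neighbours, but never over 35 N, since the chocolate breaks. Let go and leave the whole row upright, square and fully down, toppling none of it, and leave the other goods on the counter alone.

Things in the scene. Friction and masses are not known exactly. Their poses are not given: they have to be found in the camera images.
- new_carton: the red carton to be shelved, gold band, 26 mm thick (its y), 64 mm deep (its x), 120 mm tall, about 0.14 kg, origin at the centre of its underside, z up. Starts standing upright on the counter. Deeper than the others, it rests on the rack's ledges. It can be gripped across its 64 mm depth near the top, the fingers passing in front of and behind the row.
- rack: dark wood rack, fixed, 82 (x) by 235 mm (y), origin on the counter. The row stands on its floor at z = 10 mm, tops at 130. Rails front and back, 40 mm tall, inner faces at x = -36 and 36. Along each a black ledge 9.5 mm wide, its top at z = 12 to 20 mm, set differently each time and not measured. Along y: end wall (face at -95, 110 mm tall), row, follower, spring block (118 to 130, 60 mm tall).
- follower (a joint): upright aluminium pusher plate, 50 mm wide, 100 mm tall, at the row's +y end, its face at rack y = 43 mm plus this value (m). 0 at its stop, as at the start; grows to 0.034 as the row pushes it to +y. Row and rack slide easily (friction about 0.35). A spring pushes back with 3 N at 0, 1 N more per 10 mm. About 0.009 with the new carton in.
- carton_a: amber carton of the row, always at the end wall, 26 mm thick (its y), 48 mm deep (its x), 120 mm tall, about 0.13 kg, origin at the centre of its underside, z up
- carton_b: blue-green carton of the row, 26 mm thick (its y), 48 mm deep (its x), 120 mm tall, about 0.13 kg, origin at the centre of its underside, z up
- carton_c: pink carton of the row, 26 mm thick (its y), 48 mm deep (its x), 120 mm tall, about 0.13 kg, origin at the centre of its underside, z up
- carton_d: violet carton of the row, always the one against the follower, 26 mm thick (its y), 48 mm deep (its x), 120 mm tall, about 0.13 kg, origin at the centre of its underside, z up
- thin_bar: thin cream bar in the row, second, third or fourth from the end wall; 12 x 48 x 120 mm, 0.09 kg. Its origin is on the underside, its faces at y = -13 and -1 mm of its frame. The row's only real gap, about 14.5 mm, reaches from there to y = +13.5 mm. A 26 mm carton fits once the gap's +y neighbour is pushed to +y, to the follower; those on the -y side stand nearly solid against the wall.
- jar: amber glass jar with brass cap, 76 mm across, 110 mm tall, origin under its centre; to be left alone
- bowl: white tasting bowl, 120 mm across, 45 mm tall, origin under its centre; to be left alone
- spool: orange ribbon spool, 64 mm across, 40 mm tall, origin under its centre; to be left alone
- bell: brass counter bell, 80 mm across, 50 mm tall, origin under its centre; to be left alone
- gift_box: green gift box with gold bands, 100 x 70 x 30 mm, origin under its centre; to be left alone
Mind the look-alikes: they are no part of the job. There is more than one size of the thin_bar; the one meant has the size given above.

How it is judged:
On the way, in this order (a step that is already met when the one before it is completed fails the run):
1. the red carton is lifted clear of the counter (height (world z) of new_carton above 0.05 m), for 0.1 s.
2. the red carton has entered the gap beside the thin bar and has nudged the neighbours and the follower back (y of new_carton in the frame of thin_bar between 0.008 and 0.026 m and z of new_carton in the frame of rack below 0.1 m and value of joint follower above 0.003 m), for 0.1 s.
3. the red carton is pressed home on the rack's ledges with a steady 8 to 17 N for 0.4 s (z of new_carton in the frame of rack below 0.022 m and contact force between new_carton and rack between 8 and 17 N), for 0.4 s.
At the end, for the whole second after the job is handed in: Red carton in the rack on the thin bar's +y side (origins 8 to 22 mm apart in y), down on the ledges (underside below 22 mm), within 7.5 mm of mid depth, upright within 0.05 rad, square within 0.08 rad, at rest; the five others of the row upright within 0.05 rad and on the floor within 2.5 mm (y of new_carton in the frame of thin_bar between 0.008 and 0.022 m and x of new_carton in the frame of rack between -0.0075 and 0.0075 m and z of new_carton in the frame of rack below 0.022 m and angle between each of new_carton, carton_a, carton_b, carton_c, carton_d, thin_bar's own z axis and vertical below 0.05 rad and angle between the x axis of new_carton and the x axis of rack, either way round below 0.08 rad and linear speed of new_carton below 0.01 m/s and z of carton_a in the frame of rack between 0.007 and 0.0125 m and z of carton_b in the frame of rack between 0.007 and 0.0125 m and z of carton_c in the frame of rack between 0.007 and 0.0125 m and z of carton_d in the frame of rack between 0.007 and 0.0125 m and z of thin_bar in the frame of rack between 0.007 and 0.0125 m); the robot touches nothing.
It fails at once if the red carton presses a carton of the row, or the thin bar, with more than 35 N (contact force between new_carton and carton_a above 35 N or contact force between new_carton and carton_b above 35 N or contact force between new_carton and carton_c above 35 N or contact force between new_carton and carton_d above 35 N or contact force between new_carton and thin_bar above 35 N).
It fails at once if the red carton is pressed on the rack with more than 35 N (contact force between new_carton and rack above 35 N).
It fails at once if the fingers press a carton of the row, or the thin bar, with more than 35 N (contact force between the fingers and carton_a above 35 N or contact force between the fingers and carton_b above 35 N or contact force between the fingers and carton_c above 35 N or contact force between the fingers and carton_d above 35 N or contact force between the fingers and thin_bar above 35 N).
It fails at once if a carton of the row or the thin bar topples (leans more than 0.35 rad) (angle between any of carton_a, carton_b, carton_c, carton_d, thin_bar's own z axis and vertical above 0.35 rad).
It fails at once if jar, bowl, spool, bell or gift box is moved more than 15 mm (distance of any of jar, bowl, spool, bell, gift_box from where it was at the start of the episode above 0.015 m).
It also fails if it takes over 72 s, if anything falls off the work surface, if the arm or the gripper's body presses on something with over 40 N, if the wrist force passes 120 N, or if a joint passes its speed limit or range.

## Working session

There is one attempt and no reset: what is moved stays moved. The work goes in short steps, Python scripts to look and compute and a tool call to move; the robot and the scene stay as the last step left them, time stands still between calls to the robot, and variables do not carry over. Pictures are saved under pics/ and viewed, at most 10 in all, crops included, and the job is handed in when it is done.

Besides the shell and the picture viewer there is one more tool, called after "Emit:" as name(argument=value, ...) on one line, values as JSON. jog_arm: Moves the arm, as the interface text tells. Its arguments: {"type":"object","properties":{"series":{"type":"array"}},"required":["series"]}

```bash
ls; mkdir -p pics; python3 - <<'E'
from cell import bot
import cv2,numpy as np,pickle
for n in("scene","top"):
    s=bot.snapshot(n); pickle.dump(s,open(n+".pkl","wb")); cv2.imwrite(f"pics/{n}0.png",s["image"][:,:,::-1])
    print(n,{k:v for k,v in s.items() if k not in("image","depth")})
print(bot.get_state())
E
```

```text
pics
scene {'vertical_fov': 45.95608668507356, 'cx': 253.271580006399, 'cy': 191.15444939514487, 'pose': array([[-0.29306478, -0.78026817,  0.55253472,  1.23050213],
       [ 0.95609039, -0.24040957,  0.16761387,  0.25694634],
       [ 0.00205087,  0.57739486,  0.81646247,  1.10537099],
       [ 0.        ,  0.        ,  0.        ,  1.        ]])}
top {'vertical_fov': 51.35726217563392, 'cx': 252.88100759140764, 'cy': 193.08728217744297, 'pose': array([[-0.02576083,  0.98081267, -0.19324307,  0.33839502],
       [-0.99938319, -0.02988286, -0.01844591,  0.02815034],
       [-0.02386663,  0.19264869,  0.9809775 ,  1.03012708],
       [ 0.        ,  0.        ,  0.        ,  1.        ]])}
{'time_s': 0.1, 'q': array([ 1.25702621e+00,  4.23757778e-01,  1.63057918e+00, -1.29016862e-05,
        1.08860960e+00, -1.89578847e-02]), 'dq': array([-0.00125627, -0.00305311, -0.00083145,  0.00144273, -0.00127594,
       -0.00018188]), 'joint_efforts': array([-1.08114477e-04, -5.45607698e+01, -2.74324840e+01,  6.45462074e-02,
        1.86884223e-02, -4.83477066e-06]), 'eef_pos': array([0.18147706, 0.59782008, 0.40399693]), 'tool_rot': array([-4.61374062e-01, -3.10731333e+00,  2.10017893e-03]), 'force': array([-0.21573658, -0.2150485 , -0.15978688]), 'ft_torque': array([-0.00607069,  0.04195424,  0.00048204]), 'grasp_force': 0.0, 'opening': 0.9994540463538633}
```

View pics/scene0.png

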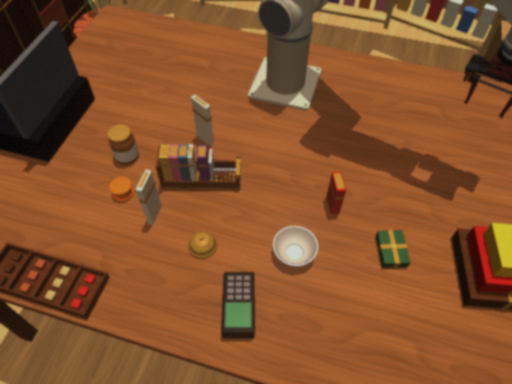

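View pics/top0.png

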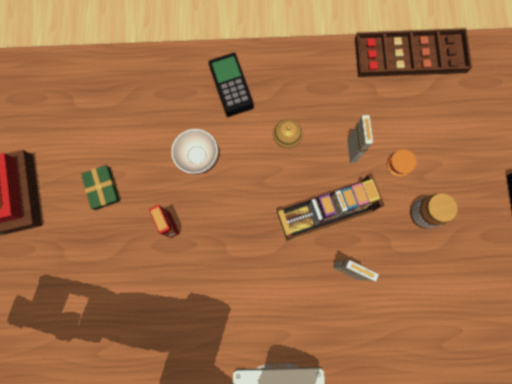

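```bash
cat > h.py <<'E'
import numpy as np,cv2,pickle
def cloud(s):
    d=s["depth"];H,W=d.shape;f=H/2/np.tan(np.radians(s["vertical_fov"]/2))
    u,v=np.meshgrid(np.arange(W),np.arange(H))
    p=np.stack([(u-s["cx"])/f*d,-(v-s["cy"])/f*d,-d],-1)
    return p@s["pose"][:3,:3].T+s["pose"][:3,3]
def project(s,P):
    f=s["depth"].shape[0]/2/np.tan(np.radians(s["vertical_fov"]/2))
    c=(np.asarray(P)-s["pose"][:3,3])@s["pose"][:3,:3]
    return np.stack([s["cx"]-f*c[:,0]/c[:,2],s["cy"]+f*c[:,1]/c[:,2]],-1)
E
python3 - <<'E'
from h import *
for n,boxR,boxK in(("top",(140,195,185,245),(268,170,390,245)),("scene",(320,165,352,220),(145,135,250,198))):
    s=pickle.load(open(n+".pkl","rb"));P=cloud(s);im=s["image"]
    x0,y0,x1,y1=boxR;p=P[y0:y1,x0:x1].reshape(-1,3)
    m=(p[:,2]>.112)&(p[:,2]<.13);q=p[m]
    print(n,"red top",m.sum(),np.median(q[:,2]),cv2.minAreaRect((q[:,:2]*1000).astype(np.float32)))
    x0,y0,x1,y1=boxK;p=P[y0:y1,x0:x1].reshape(-1,3)
    for a,b in((.008,.15),(.122,.14),):
        q=p[(p[:,2]>a)&(p[:,2]<b)];print("rack",a,len(q),np.median(q[:,2]),cv2.minAreaRect((q[:,:2]*1000).astype(np.float32)))
    print("table z",np.median(P[300:,300:400,2]) if n=="top" else np.median(P[250:,100:200,2]))
    c=cv2.resize(im[y0:y1,x0:x1],None,fx=6,fy=6,interpolation=2);cv2.imwrite(f"pics/{n}_rack.png",c[:,:,::-1])
E
```

```text
top red top 323 0.11979727720411848 ((463.2805480957031, 265.26873779296875), (63.42654800415039, 26.512168884277344), 24.017431259155273)
rack 0.008 3437 0.06254718221725497 ((486.06494140625, -133.4351806640625), (83.0999984741211, 236.2836456298828), 16.72821044921875)
rack 0.122 1096 0.1297847151228118 ((498.06170654296875, -173.18788146972656), (48.68833541870117, 132.62379455566406), 16.928123474121094)
table z -9.617113680948641e-05
scene red top 215 0.12085992258967837 ((464.5636291503906, 266.14453125), (66.11198425292969, 27.166973114013672), 23.070514678955078)
rack 0.008 3399 0.06190351403901606 ((476.29644775390625, -172.71339416503906), (263.92596435546875, 301.1587219238281), 39.059104919433594)
rack 0.122 696 0.13103071850901804 ((564.114990234375, -159.59304809570312), (194.9808807373047, 136.164794921875), 11.443888664245605)
table z -0.0003463140568515932
```

View pics/top_rack.png

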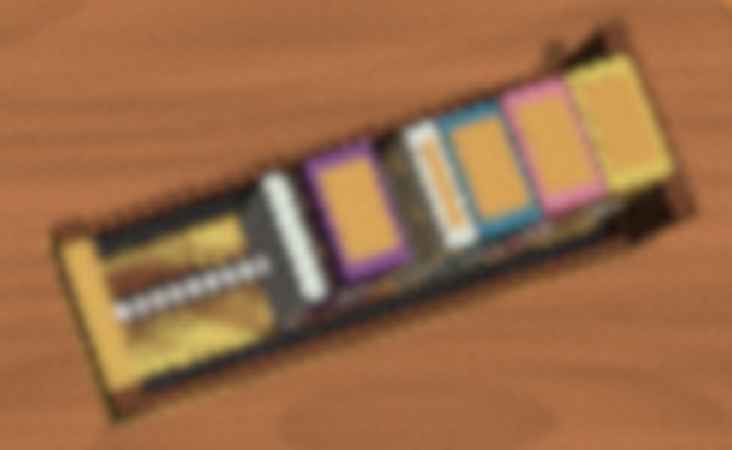

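View pics/scene_rack.png

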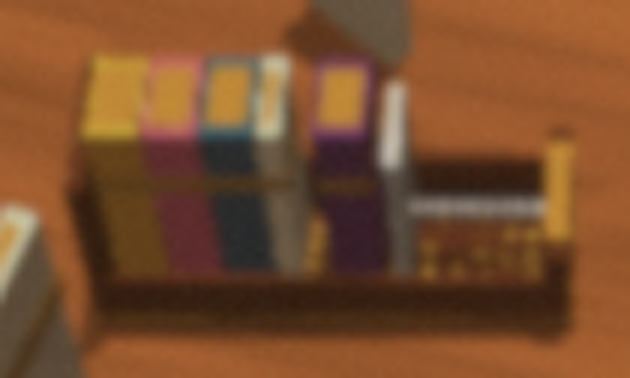

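```bash
python3 - <<'E'
from h import *
th=np.radians(16.85);R=np.array([[np.cos(th),-np.sin(th)],[np.sin(th),np.cos(th)]])
o=np.array([486.06,-133.44])-12.5*R[:,1];print("origin",o)
for n,b in(("top",(268,170,390,245)),("scene",(150,140,250,198))):
    s=pickle.load(open(n+".pkl","rb"));x0,y0,x1,y1=b
    P=cloud(s)[y0:y1,x0:x1].reshape(-1,3)*1000;q=(P[:,:2]-o)@R;z=P[:,2]
    m=(abs(q[:,0])<60)&(q[:,1]>-115)&(q[:,1]<140)&(z>8)
    print(n,"outline x",np.percentile(q[m,0],[.5,99.5]),"y",np.percentile(q[m,1],[.5,99.5]))
    t=m&(z>124)&(z<136);print("tops x",np.percentile(q[t,0],[1,99]))
    print("y hist",[(int(a),int(c)) for c,a in zip(*np.histogram(q[t,1],bins=np.arange(-104,70,2)))])
    f=m&(abs(z-100)<5)&(abs(q[:,0])<15)&(q[:,1]>20);print("follower",np.percentile(q[f,1],[2,50,98]) if f.any() else 0)
    e=m&(abs(z-110)<4)&(q[:,1]<-80);print("wall",np.percentile(q[e,1],[2,50,98]) if e.any() else 0)
    e=m&(abs(z-60)<4)&(q[:,1]>80);print("block",np.percentile(q[e,1],[2,50,98]) if e.any() else 0)
    rl=m&(abs(z-40)<3)&(q[:,1]>50)&(q[:,1]<115)
    print("rails",np.percentile(q[rl&(q[:,0]>0),0],[2,50,98]),np.percentile(q[rl&(q[:,0]<0),0],[2,50,98]) if (rl&(q[:,0]<0)).any() else 0)
    t=m&(abs(z-130)<4); y=q[t,1]; x=q[t,0]
    # edge direction angle from tops
    for lo,hi in((-93,-15),):
        bins=np.arange(lo,hi,4);k=np.digitize(y,bins);mx=[(bins[i-1]+2,x[k==i].max(),x[k==i].min()) for i in range(1,len(bins)) if (k==i).sum()>5]
        mx=np.array(mx);print("slopes",np.polyfit(mx[:,0],mx[:,1],1),np.polyfit(mx[:,0],mx[:,2],1))
E
```

```text
origin [ 489.68333882 -145.40333632]
top outline x [-41.28417082  40.85084295] y [-103.74803201  129.76469362]
tops x [-23.44402913  23.64945959]
y hist [(-104, 0), (-102, 0), (-100, 0), (-98, 0), (-96, 5), (-94, 16), (-92, 19), (-90, 16), (-88, 20), (-86, 20), (-84, 17), (-82, 20), (-80, 16), (-78, 16), (-76, 21), (-74, 17), (-72, 18), (-70, 20), (-68, 16), (-66, 20), (-64, 17), (-62, 18), (-60, 17), (-58, 22), (-56, 16), (-54, 22), (-52, 16), (-50, 17), (-48, 18), (-46, 21), (-44, 21), (-42, 14), (-40, 17), (-38, 22), (-36, 15), (-34, 21), (-32, 18), (-30, 17), (-28, 19), (-26, 21), (-24, 15), (-22, 17), (-20, 20), (-18, 23), (-16, 13), (-14, 22), (-12, 14), (-10, 21), (-8, 19), (-6, 19), (-4, 11), (-2, 0), (0, 0), (2, 0), (4, 0), (6, 0), (8, 0), (10, 9), (12, 17), (14, 18), (16, 18), (18, 19), (20, 18), (22, 19), (24, 20), (26, 18), (28, 18), (30, 18), (32, 19), (34, 18), (36, 16), (38, 0), (40, 0), (42, 0), (44, 0), (46, 0), (48, 0), (50, 0), (52, 0), (54, 0), (56, 0), (58, 0), (60, 0), (62, 0), (64, 0), (66, 0)]
follower [36.26852848 43.76080827 50.97996947]
wall [-105.20725213 
[... 818 characters left out ...]
, 9), (-16, 12), (-14, 11), (-12, 10), (-10, 10), (-8, 11), (-6, 11), (-4, 10), (-2, 0), (0, 0), (2, 0), (4, 0), (6, 0), (8, 0), (10, 2), (12, 10), (14, 12), (16, 7), (18, 13), (20, 12), (22, 10), (24, 9), (26, 12), (28, 11), (30, 9), (32, 12), (34, 12), (36, 10), (38, 0), (40, 0), (42, 0), (44, 0), (46, 0), (48, 0), (50, 0), (52, 0), (54, 0), (56, 0), (58, 0), (60, 0), (62, 0), (64, 0), (66, 0)]
follower [37.39722402 44.49733876 51.50698327]
wall [-104.54428289 -100.39862378  -82.58437281]
block [118.43731488 124.40364015 130.27274508]
rails [ 2.30330878 38.55647152 43.4343254 ] [-41.01240048 -37.38202495 -33.72504433]
slopes [6.25238431e-03 2.33155343e+01] [ 8.00744296e-03 -2.26129451e+01]
```

```bash
cat >> h.py <<'E'
from scipy.spatial.transform import Rotation as Ro
def frame(yaw,tilt=0,sgn=1):
    """tool down, tool y along sgn*(cos yaw,sin yaw); tilt rad: carton top leaning to rack +y"""
    y=sgn*np.array([np.cos(yaw),np.sin(yaw),0]);z=np.array([0,0,-1.]);x=np.cross(y,z)
    ax=np.array([np.cos(yaw),np.sin(yaw),0])
    return Ro.from_rotvec(-tilt*ax)*Ro.from_matrix(np.stack([x,y,z],1))
def rows(p0,R0,wps,g):
    """wps: list of (pos m, Rotation); print each row"""
    for p,R in wps:
        d=R0.inv().apply(np.asarray(p)-p0)/.06; t=(R0.inv()*R).as_rotvec(degrees=True)/6
        print([np.round(d,3).tolist(),np.round(t,3).tolist(),g]); p0,R0=np.asarray(p),R
def here(bot):
    s=bot.get_state();return s["eef_pos"],Ro.from_rotvec(s["tool_rot"])
def interp(p0,R0,p1,R1,n):
    dr=(R0.inv()*R1).as_rotvec()
    return [(p0+(p1-p0)*k/n,R0*Ro.from_rotvec(dr*k/n)) for k in range(1,n+1)]
E
python3 - <<'E'
from h import *
from cell import bot
p,R=here(bot);print(R.as_matrix().round(3))
for s in(1,-1):
    T=frame(np.radians(23.7),0,s);print(s,(R.inv()*T).as_rotvec(degrees=True).round(2))
T=min((frame(np.radians(23.7),0,s) for s in(1,-1)),key=lambda T:(R.inv()*T).magnitude())
rows(p,R,interp(p,R,np.array([.464,.2657,.39]),T,10),-1)
E
```

```text
[[-0.957  0.291 -0.   ]
 [ 0.291  0.957 -0.001]
 [ 0.    -0.001 -1.   ]]
1 [-7.000e-02  3.000e-02  4.941e+01]
-1 [-4.0000e-02 -9.0000e-02 -1.3059e+02]
[[-0.611, -0.393, 0.024], [-0.001, 0.001, 0.823], -1]
[[-0.643, -0.339, 0.024], [-0.001, 0.001, 0.823], -1]
[[-0.67, -0.282, 0.024], [-0.001, 0.001, 0.823], -1]
[[-0.692, -0.223, 0.024], [-0.001, 0.001, 0.823], -1]
[[-0.708, -0.163, 0.024], [-0.001, 0.001, 0.823], -1]
[[-0.72, -0.101, 0.023], [-0.001, 0.001, 0.823], -1]
[[-0.726, -0.039, 0.023], [-0.001, 0.001, 0.823], -1]
[[-0.726, 0.024, 0.023], [-0.001, 0.001, 0.823], -1]
[[-0.722, 0.086, 0.023], [-0.001, 0.001, 0.823], -1]
[[-0.711, 0.148, 0.023], [-0.001, 0.001, 0.823], -1]
```

Emit:
jog_arm(series=[[[-0.611,-0.393,0.024],[0,0,0.823],-1],[[-0.643,-0.339,0.024],[0,0,0.823],-1],[[-0.67,-0.282,0.024],[0,0,0.823],-1],[[-0.692,-0.223,0.024],[0,0,0.823],-1],[[-0.708,-0.163,0.024],[0,0,0.823],-1]])

```text
time_s: 0.72
eef_pos: [0.3235, 0.4308, 0.3972]
tool_rot: [-1.119, -2.935, 0.001]
force: [0.6, 0.4, 0.9]
opening: 0.998
grasp_force: 0.0
```

Emit:
jog_arm(series=[[[-0.72,-0.101,0.023],[0,0,0.823],-1],[[-0.726,-0.039,0.023],[0,0,0.823],-1],[[-0.726,0.024,0.023],[0,0,0.823],-1],[[-0.722,0.086,0.023],[0,0,0.823],-1],[[-0.711,0.148,0.023],[0,0,0.823],-1]])

```text
time_s: 1.35
eef_pos: [0.4649, 0.2647, 0.3903]
tool_rot: [-1.721, -2.628, 0.001]
force: [0.3, 1.1, -0.2]
opening: 1.003
grasp_force: 0.0
```

```bash
python3 - <<'E'
from h import *
from cell import bot
p,R=here(bot);print(p,R.as_matrix().round(3),bot.get_state()["q"].round(3))
T=frame(np.radians(23.7));g=np.array([.464,.2657,.238])
rows(p,R,[(np.array([.464,.2657,.39]),T)]+interp(np.array([.464,.2657,.39]),T,g,T,4),-1)
E
```

```text
[0.46491749 0.26473334 0.39033174] [[-0.4    0.917 -0.   ]
 [ 0.917  0.4   -0.   ]
 [-0.    -0.    -1.   ]] [0.495 0.31  1.841 0.    0.991 0.084]
[[0.021, -0.008, 0.006], [-0.004, 0.0, -0.022], -1]
[[0.0, 0.0, 0.633], [0.0, 0.0, 0.0], -1]
[[0.0, 0.0, 0.633], [0.0, 0.0, 0.0], -1]
[[0.0, 0.0, 0.633], [0.0, 0.0, 0.0], -1]
[[0.0, 0.0, 0.633], [0.0, 0.0, 0.0], -1]
```

Emit:
jog_arm(series=[[[0.02,-0.01,0.633],[0,0,0],-1],[[0,0,0.633],[0,0,0],-1],[[0,0,0.633],[0,0,0],-1],[[0,0,0.634],[0,0,0],-1],[[0,0,0],[0,0,0],-1]])

```text
time_s: 1.98
eef_pos: [0.462, 0.2662, 0.2361]
tool_rot: [-1.716, -2.628, 0.009]
force: [0.1, 0.3, -0.3]
opening: 1.001
grasp_force: 0.0
```

Emit:
jog_arm(series=[[[0,0,0],[0,0,0],1],[[0,0,0],[0,0,0],1],[[0,0,0],[0,0,0],1],[[0,0,0],[0,0,0],1],[[0,0,0],[0,0,0],1]])

```text
time_s: 2.6
eef_pos: [0.4637, 0.2671, 0.24]
tool_rot: [1.716, 2.63, 0.003]
force: [-1.3, -0.3, 8.1]
opening: 0.726
grasp_force: 30.0
```

Emit:
jog_arm(series=[[[0,0,-0.3],[0,0,0],1],[[0,0,-0.8],[0,0,0],1],[[0,0,-0.8],[0,0,0],1],[[0,0,-0.8],[0,0,0],1],[[0,0,-0.5],[0,0,0],1]])

```text
time_s: 3.22
eef_pos: [0.463, 0.2667, 0.4344]
tool_rot: [1.716, 2.629, 0.005]
force: [0.7, 0.3, -2.0]
opening: 0.726
grasp_force: 29.9
```

```bash
python3 - <<'E'
from h import *
from cell import bot
p,R=here(bot);print(p,bot.get_state()["force"])
th=np.radians(16.85);T=frame(th)
rx=np.array([np.cos(th),np.sin(th),0]);ry=np.array([-np.sin(th),np.cos(th),0]);o=np.array([.4897,-.1454,0])
g=o+.010*ry;g[2]=p[2]
print(g,(R.inv()*T).as_rotvec(degrees=True))
rows(p,R,interp(p,R,g,T,10),1)
E
```

```text
[0.46298463 0.26674088 0.43435613] [ 0.74491612  0.31645905 -1.95417484]
[ 0.48680133 -0.13582933  0.43435613] [ 0.21173978 -0.03215602  6.87967424]
[[-0.63, -0.234, -0.001], [0.004, -0.001, 0.115], 1]
[[-0.633, -0.226, -0.001], [0.004, -0.001, 0.115], 1]
[[-0.636, -0.218, -0.001], [0.004, -0.001, 0.115], 1]
[[-0.638, -0.211, -0.001], [0.004, -0.001, 0.115], 1]
[[-0.641, -0.203, -0.001], [0.004, -0.001, 0.115], 1]
[[-0.643, -0.195, -0.001], [0.004, -0.001, 0.115], 1]
[[-0.645, -0.188, -0.0], [0.004, -0.001, 0.115], 1]
[[-0.648, -0.18, -0.0], [0.004, -0.001, 0.115], 1]
[[-0.65, -0.172, -0.0], [0.004, -0.001, 0.115], 1]
[[-0.652, -0.164, -0.0], [0.004, -0.001, 0.115], 1]
```

Emit:
jog_arm(series=[[[-0.63,-0.234,0],[0.004,-0.001,0.115],1],[[-0.633,-0.226,0],[0.004,-0.001,0.115],1],[[-0.636,-0.218,0],[0.004,-0.001,0.115],1],[[-0.638,-0.211,0],[0.004,-0.001,0.115],1],[[-0.641,-0.203,0],[0.004,-0.001,0.115],1]])

```text
time_s: 3.85
eef_pos: [0.4745, 0.0642, 0.4318]
tool_rot: [-1.796, -2.578, 0.002]
force: [0.0, -0.3, -1.7]
opening: 0.728
grasp_force: 29.9
```

Emit:
jog_arm(series=[[[-0.643,-0.195,0],[0.004,-0.001,0.115],1],[[-0.645,-0.188,0],[0.004,-0.001,0.115],1],[[-0.648,-0.18,0],[0.004,-0.001,0.115],1],[[-0.65,-0.172,0],[0.004,-0.001,0.115],1],[[-0.652,-0.164,0],[0.004,-0.001,0.115],1]])

```text
time_s: 4.47
eef_pos: [0.4865, -0.137, 0.4322]
tool_rot: [-1.873, -2.522, 0.006]
force: [0.9, -0.6, -1.5]
opening: 0.728
grasp_force: 29.9
```

Emit:
jog_arm(series=[[[0,0,0],[0,0,0],1],[[0,0,0],[0,0,0],1]])

```text
time_s: 4.72
eef_pos: [0.4866, -0.1354, 0.4315]
tool_rot: [-1.872, -2.521, 0.006]
force: [-1.1, -0.1, -1.7]
opening: 0.727
grasp_force: 29.9
```

```bash
python3 - <<'E'
from h import *
from cell import bot
s=bot.snapshot("scene");pickle.dump(s,open("s1.pkl","wb"))
p,R=here(bot);st=bot.get_state();print(p,R.as_matrix().round(4),st["force"],st["ft_torque"],st["q"].round(3))
P=cloud(s);im=s["image"].astype(int)
# red carton front face (x+) points
m=(im[...,0]>1.8*im[...,1])&(im[...,0]>60)&(im[...,2]<60)
th=np.radians(16.85);rx=np.array([np.cos(th),np.sin(th),0]);ry=np.array([-np.sin(th),np.cos(th),0]);o=np.array([.4897,-.1454,0])
Q=(P-o)@np.stack([rx,ry,[0,0,1]],1)
b=m&(abs(Q[...,1])<.06)&(abs(Q[...,0])<.06)&(Q[...,2]>.14)
q=Q[b]*1000;print(len(q),q.min(0),q.max(0))
u=project(s,p[None]+[[0,0,-.2]])[0];print(u)
x,y=u.astype(int);c=cv2.resize(s["image"][max(0,y-75):y+75,max(0,x-80):x+80],None,fx=4,fy=4,interpolation=2);cv2.imwrite("pics/s1.png",c[:,:,::-1])
E
```

```text
[ 0.48664182 -0.13503044  0.43138858] [[-0.2899  0.9571 -0.0035]
 [ 0.9571  0.2899 -0.0021]
 [-0.001  -0.004  -1.    ]] [-1.06458281  0.28116888 -1.90883383] [-0.03515515  0.05397251 -0.03355012] [-0.293  0.214  1.865 -0.003  1.065 -0.586]
226 [-33.02429666 -19.30421743 194.7013486 ] [ 44.16586878  33.98748847 423.44142598]
[192.95299679 126.4784957 ]
```

View pics/s1.png

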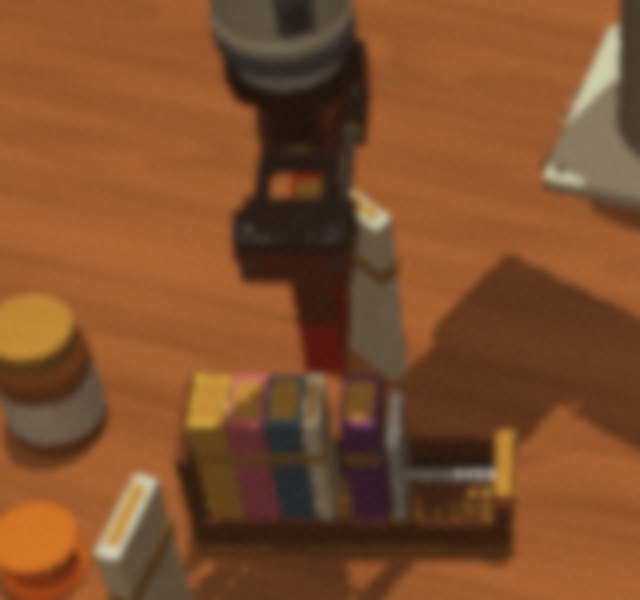

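```bash
python3 - <<'E'
from h import *
s=pickle.load(open("s1.pkl","rb"));P=cloud(s);im=s["image"].astype(int)
th=np.radians(16.85);A=np.stack([[np.cos(th),np.sin(th),0],[-np.sin(th),np.cos(th),0],[0,0,1]],1)
p=np.array([.4866,-.1353,.4314]);o=np.array([.4897,-.1454,0])
Q=(P-o)@A*1000;t=(p-o)@A*1000;print("tcp",t)
print("scene ry of tops etc: bias seen ~0")
b=(Q[...,2]>150)&(Q[...,2]<300)&(abs(Q[...,1]-t[1])<50)&(abs(Q[...,0]-t[0])<60)
for lo in range(185,260,8):
    k=b&(Q[...,2]>=lo)&(Q[...,2]<lo+8)
    if k.sum()>3: q=Q[k];print(lo,k.sum(),"y",q[:,1].min().round(1),q[:,1].max().round(1),"x",np.percentile(q[:,0],[10,50,90]).round(1))
print("zmin",Q[b][:,2].min())
s=pickle.load(open("s1.pkl","rb"))
E
```

```text
tcp [-3.92496392e-02  1.05649638e+01  4.31400000e+02]
scene ry of tops etc: bias seen ~0
193 24 y -1.1 22.6 x [-12.8  28.9  30.4]
201 32 y -3.2 23.0 x [-25.1  28.7  31.3]
209 25 y -2.4 22.9 x [ 2.  28.6 30.7]
217 27 y -1.3 22.8 x [-7.4 29.4 32.1]
225 28 y -3.1 23.0 x [17.6 30.  32.1]
233 27 y -1.9 22.9 x [ 8.6 28.8 31.4]
241 16 y -0.9 23.3 x [ 4.6 29.9 31.5]
249 13 y -2.5 23.0 x [17.8 30.3 39.2]
257 24 y 1.8 22.6 x [36.9 38.7 40. ]
zmin 194.4468890828428
```

```bash
cat >> h.py <<'E'
TH=np.radians(16.85);A=np.stack([[np.cos(TH),np.sin(TH),0],[-np.sin(TH),np.cos(TH),0],[0,0,1]],1);O=np.array([.4897,-.1454,0])
OFF=np.array([-.7,0,240.])/1000  # carton origin in tool
def tcp(yC,zC,a,x=0):
    """+y bottom edge at (yC,zC) mm in rack, tilt a -> tcp pos, R"""
    R=frame(TH,a); bc=A@(np.array([x,yC-13*np.cos(a),zC+13*np.sin(a)])/1000)+O
    return bc-R.apply(OFF),R
def cart(p,R):
    b=A.T@(p+R.apply(OFF)-O)*1000;z=A.T@R.apply([0,0,-1]);a=np.arctan2(z[1],z[2])
    return dict(org=b.round(1),tilt=round(a,3),C=[round(b[1]+13*np.cos(a),1),round(b[2]-13*np.sin(a),1)],D=[round(b[1]-13*np.cos(a),1),round(b[2]+13*np.sin(a),1)])
def path(p,R,wps,g=1):
    L=[]
    for (y,z,a,n) in wps:
        q=tcp(y,z,a);b,Rb=(p,R) if not L else L[-1];L+=interp(b,Rb,*q,n)
    rows(p,R,L,g)
E
python3 - <<'E'
from h import *
from cell import bot
p,R=here(bot);print(cart(p,R))
path(p,R,[(9,170,.45,6),(8,150,.45,4)])
E
```

```text
{'org': array([ -0.9,   9.9, 191.4]), 'tilt': np.float64(0.001), 'C': [np.float64(22.9), np.float64(191.4)], 'D': [np.float64(-3.1), np.float64(191.4)]}
[[0.254, 0.0, 0.111], [-0.006, -0.715, 0.001], 1]
[[0.262, 0.0, 0.091], [-0.006, -0.715, 0.001], 1]
[[0.268, 0.0, 0.072], [-0.006, -0.715, 0.001], 1]
[[0.273, -0.0, 0.051], [-0.006, -0.715, 0.001], 1]
[[0.276, -0.0, 0.031], [-0.006, -0.715, 0.001], 1]
[[0.277, -0.0, 0.01], [-0.006, -0.715, 0.001], 1]
[[0.032, 0.0, 0.077], [0.0, 0.0, 0.0], 1]
[[0.032, 0.0, 0.077], [-0.0, 0.0, 0.0], 1]
[[0.032, -0.0, 0.077], [0.0, 0.0, 0.0], 1]
[[0.032, 0.0, 0.077], [0.0, 0.0, 0.0], 1]
```

Emit:
jog_arm(series=[[[0.254,0,0.111],[0,-0.715,0],1],[[0.262,0,0.091],[0,-0.715,0],1],[[0.268,0,0.072],[0,-0.715,0],1],[[0.273,0,0.051],[0,-0.715,0],1],[[0.276,0,0.031],[0,-0.715,0],1]])

```text
time_s: 5.4
eef_pos: [0.4643, -0.0611, 0.3978]
tool_rot: [1.679, 2.268, -0.325]
force: [0.1, 0.1, -2.2]
opening: 0.732
grasp_force: 29.9
```

Emit:
jog_arm(series=[[[0.277,0,0.01],[0,-0.715,0],1],[[0.032,0,0.077],[0,0,0],1],[[0.032,0,0.077],[0,0,0],1],[[0,0,0],[0,0,0],1],[[0,0,0],[0,0,0],1]])

```text
time_s: 6.02
eef_pos: [0.4606, -0.0492, 0.3812]
tool_rot: [1.643, 2.214, -0.381]
force: [-0.5, 0.4, -1.5]
opening: 0.73
grasp_force: 29.9
```

```bash
python3 - <<'E'
from h import *
from cell import bot
s=bot.snapshot("scene");pickle.dump(s,open("s2.pkl","wb"))
p,R=here(bot);st=bot.get_state();print(cart(p,R),st["force"],st["q"].round(3))
Q=(cloud(s)-O)@A*1000;c=cart(p,R)
b=(Q[...,2]>135)&(Q[...,2]<200)&(abs(Q[...,1]-c["org"][1])<60)&(abs(Q[...,0])<45)
q=Q[b];print("low",q[np.argsort(q[:,2])[:6]].round(1))
for lo in range(155,195,6):
    k=q[(q[:,2]>=lo)&(q[:,2]<lo+6)]
    if len(k)>3:print(lo,len(k),k[:,1].min().round(1),k[:,1].max().round(1))
path(p,R,[(8,126.5,.45,5)])
E
```

```text
{'org': array([ -0.9,  -4.6, 165.4]), 'tilt': np.float64(0.45), 'C': [np.float64(7.1), np.float64(159.8)], 'D': [np.float64(-16.3), np.float64(171.1)]} [-0.38242429  0.21438307 -1.72606781] [-0.017  0.212  2.044 -0.594  0.837  0.083]
low [[  2.5  23.3 135.1]
 [ -7.9 -56.2 135.3]
 [  6.4  31.9 135.5]
 [ 14.2 -48.3 135.6]
 [ 21.1  16.3 135.7]
 [-14.8 -42.7 136. ]]
167 9 -9.2 12.2
173 27 -15.3 10.0
179 29 -13.5 18.9
185 22 -10.2 19.3
191 29 -7.8 22.7
[[0.051, 0.0, 0.099], [-0.008, 0.001, 0.001], 1]
[[0.051, 0.0, 0.099], [-0.008, 0.001, 0.001], 1]
[[0.051, 0.0, 0.099], [-0.008, 0.001, 0.001], 1]
[[0.051, -0.0, 0.099], [-0.008, 0.001, 0.001], 1]
[[0.051, -0.0, 0.099], [-0.008, 0.001, 0.001], 1]
```

Emit:
jog_arm(series=[[[0.051,0,0.099],[0,0,0],1],[[0.051,0,0.099],[0,0,0],1],[[0.051,0,0.099],[0,0,0],1],[[0.051,0,0.099],[0,0,0],1],[[0.051,0,0.099],[0,0,0],1]])

```text
time_s: 6.7
eef_pos: [0.4601, -0.048, 0.3471]
tool_rot: [1.642, 2.215, -0.381]
force: [-0.1, 0.2, -1.5]
opening: 0.724
grasp_force: 29.9
```

Emit:
jog_arm(series=[[[0,0,0],[0,0,0],1],[[0,0,0],[0,0,0],1]])

```text
time_s: 6.95
eef_pos: [0.4602, -0.048, 0.3477]
tool_rot: [1.642, 2.215, -0.381]
force: [-0.8, 0.0, -2.2]
opening: 0.729
grasp_force: 29.9
```

```bash
python3 - <<'E'
from h import *
from cell import bot
s=bot.snapshot("scene");pickle.dump(s,open("s3.pkl","wb"))
p,R=here(bot);st=bot.get_state();print(cart(p,R),st["force"],st["ft_torque"])
c=cv2.resize(s["image"][110:200,140:250],None,fx=6,fy=6,interpolation=2);cv2.imwrite("pics/s3.png",c[:,:,::-1])
path(p,R,[(12,126,.40,1),(16,125,.35,1),(20,124.5,.30,1),(25,124,.27,2),(25,118,.27,2)])
E
```

```text
{'org': array([ -0.8,  -3.4, 132.1]), 'tilt': np.float64(0.451), 'C': [np.float64(8.3), np.float64(126.4)], 'D': [np.float64(-15.1), np.float64(137.7)]} [ 0.87894844  0.37880062 -0.7528637 ] [0.21790504 0.08669293 0.01948025]
[[-0.144, -0.001, -0.005], [-0.034, 0.484, 0.012], 1]
[[-0.132, 0.0, 0.005], [-0.0, 0.477, -0.0], 1]
[[-0.134, 0.0, 0.0], [0.0, 0.477, -0.0], 1]
[[-0.019, -0.0, -0.004], [0.0, 0.143, 0.0], 1]
[[-0.019, -0.0, -0.005], [-0.0, 0.143, 0.0], 1]
[[0.013, -0.0, 0.048], [0.0, 0.0, -0.0], 1]
[[0.013, 0.0, 0.048], [0.0, -0.0, -0.0], 1]
```

View pics/s3.png

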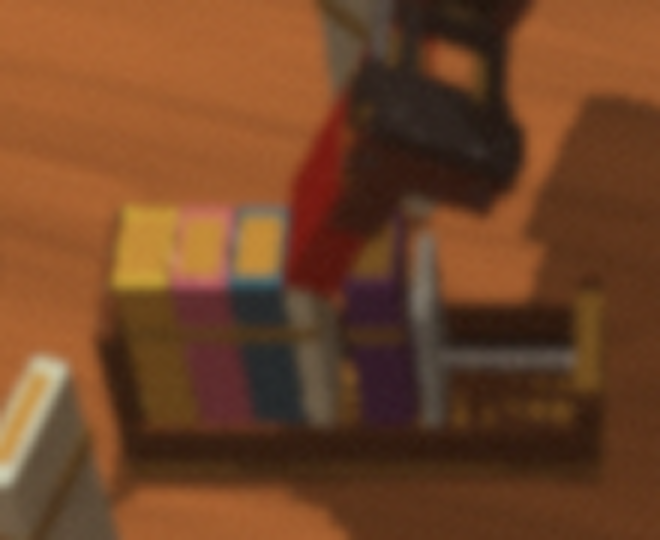

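```bash
python3 - <<'E'
from h import *
from cell import bot
p,R=here(bot)
path(p,R,[(9,125,.45,1),(12,124.5,.42,1),(16,123.5,.38,1),(20,123,.33,1),(24,123,.29,1)])
E
```

```text
[[0.018, -0.0, 0.016], [-0.034, 0.007, 0.013], 1]
[[-0.071, 0.0, -0.006], [-0.0, 0.286, -0.0], 1]
[[-0.092, -0.0, -0.001], [-0.0, 0.382, 0.0], 1]
[[-0.135, -0.0, -0.002], [0.0, 0.477, -0.0], 1]
[[-0.097, -0.0, -0.01], [0.0, 0.382, 0.0], 1]
```

Emit:
jog_arm(series=[[[0.018,0,0.016],[-0.03,0,0.01],1],[[-0.071,0,-0.006],[0,0.286,0],1],[[-0.092,0,-0.001],[0,0.382,0],1]])

```text
time_s: 7.38
eef_pos: [0.4625, -0.0558, 0.351]
tool_rot: [1.679, 2.265, -0.323]
force: [0.4, -3.3, -0.3]
opening: 0.729
grasp_force: 29.9
```

Emit:
jog_arm(series=[[[-0.135,0,-0.002],[0,0.477,0],1],[[-0.097,0,-0.01],[0,0.382,0],1],[[0,0,0],[0,0,0],1]])

```text
time_s: 7.75
eef_pos: [0.4667, -0.0687, 0.3571]
tool_rot: [1.726, 2.325, -0.253]
force: [1.5, -3.4, 0.9]
opening: 0.729
grasp_force: 29.9
```

```bash
python3 - <<'E'
from h import *
from cell import bot
s=bot.snapshot("scene");pickle.dump(s,open("s4.pkl","wb"))
p,R=here(bot);st=bot.get_state();print(cart(p,R),st["force"],st["ft_torque"])
c=cv2.resize(s["image"][110:200,140:250],None,fx=6,fy=6,interpolation=2);cv2.imwrite("pics/s4.png",c[:,:,::-1])
path(p,R,[(25.5,122,.29,1),(25.5,116,.29,3)])
E
```

```text
{'org': array([  0.3,  10.4, 127.3]), 'tilt': np.float64(0.293), 'C': [np.float64(22.8), np.float64(123.6)], 'D': [np.float64(-2.0), np.float64(131.1)]} [ 0.73396186 -3.84201136  0.36721161] [-0.72189909 -0.2813449  -0.05032026]
[[0.039, -0.003, 0.013], [0.005, 0.026, -0.005], 1]
[[0.01, 0.0, 0.032], [0.0, 0.0, 0.0], 1]
[[0.01, 0.0, 0.032], [0.0, 0.0, 0.0], 1]
[[0.01, 0.0, 0.032], [-0.0, -0.0, 0.0], 1]
```

View pics/s4.png

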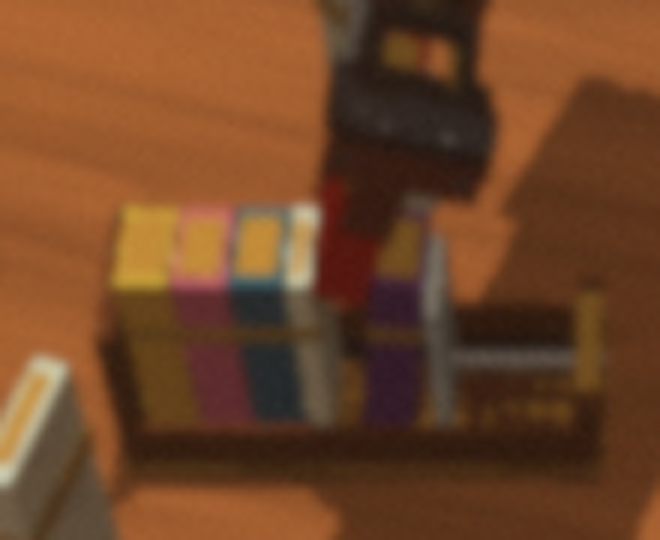

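Emit:
jog_arm(series=[[[0.055,0,0.013],[0,0.03,0],1],[[0.01,0,0.032],[0,0,0],1],[[0.01,0,0.032],[0,0,0],1],[[0.01,0,0.032],[0,0,0],1],[[0,0,0],[0,0,0],1]])

```text
time_s: 8.43
eef_pos: [0.4652, -0.0651, 0.3483]
tool_rot: [1.728, 2.33, -0.251]
force: [0.5, -3.3, -0.3]
opening: 0.722
grasp_force: 29.9
```

```bash
python3 - <<'E'
from h import *
from cell import bot
p,R=here(bot);st=bot.get_state();print(cart(p,R),st["force"],st["ft_torque"])
path(p,R,[(26,114,.2,2),(26,110,.1,2),(26,105,0,2)])
E
```

```text
{'org': array([ -0.4,  15.3, 118.4]), 'tilt': np.float64(0.287), 'C': [np.float64(27.8), np.float64(114.7)], 'D': [np.float64(2.9), np.float64(122.1)]} [ 0.52666278 -3.34608018 -0.30398762] [-0.66325261 -0.21282248 -0.03709224]
[[-0.187, 0.001, 0.026], [-0.006, 0.416, 0.002], 1]
[[-0.187, 0.001, 0.018], [-0.006, 0.416, 0.002], 1]
[[-0.193, 0.0, 0.053], [0.0, 0.477, -0.0], 1]
[[-0.195, -0.0, 0.043], [0.0, 0.477, 0.0], 1]
[[-0.195, 0.0, 0.062], [-0.0, 0.477, 0.0], 1]
[[-0.198, -0.0, 0.052], [0.0, 0.477, -0.0], 1]
```

Emit:
jog_arm(series=[[[-0.187,0,0.026],[0,0.416,0],1],[[-0.187,0,0.018],[0,0.416,0],1],[[-0.193,0,0.053],[0,0.477,0],1],[[0,0,0],[0,0,0],1]])

```text
time_s: 8.93
eef_pos: [0.4754, -0.0986, 0.351]
tool_rot: [1.8, 2.423, -0.136]
force: [1.7, -3.3, -1.0]
opening: 0.729
grasp_force: 30.0
```

Emit:
jog_arm(series=[[[-0.195,0,0.043],[0,0.477,0],1],[[-0.195,0,0.062],[0,0.477,0],1],[[-0.198,0,0.052],[0,0.477,0],1],[[0,0,0],[0,0,0],1]])

```text
time_s: 9.43
eef_pos: [0.4861, -0.133, 0.3452]
tool_rot: [1.873, 2.521, -0.001]
force: [2.5, -4.1, 0.3]
opening: 0.732
grasp_force: 30.0
```

```bash
python3 - <<'E'
from h import *
from cell import bot
s=bot.snapshot("scene");pickle.dump(s,open("s5.pkl","wb"))
p,R=here(bot);st=bot.get_state();print(cart(p,R),st["force"],st["ft_torque"])
c=cv2.resize(s["image"][110:200,140:250],None,fx=6,fy=6,interpolation=2);cv2.imwrite("pics/s5.png",c[:,:,::-1])
path(p,R,[(25.5,70,0,6)])
E
```

```text
{'org': array([  0.2,  12.1, 105.3]), 'tilt': np.float64(0.002), 'C': [np.float64(25.1), np.float64(105.3)], 'D': [np.float64(-0.9), np.float64(105.3)]} [ 3.15699271 -3.30421085 -0.50771698] [-1.07160411 -0.50322591 -0.02767974]
[[0.0, -0.0, 0.098], [0.0, 0.003, -0.001], 1]
[[0.0, -0.0, 0.098], [0.0, 0.003, -0.001], 1]
[[-0.0, -0.0, 0.098], [0.0, 0.003, -0.001], 1]
[[-0.0, -0.0, 0.098], [0.0, 0.003, -0.001], 1]
[[-0.0, -0.0, 0.098], [0.0, 0.003, -0.001], 1]
[[-0.0, -0.0, 0.098], [0.0, 0.003, -0.001], 1]
```

View pics/s5.png

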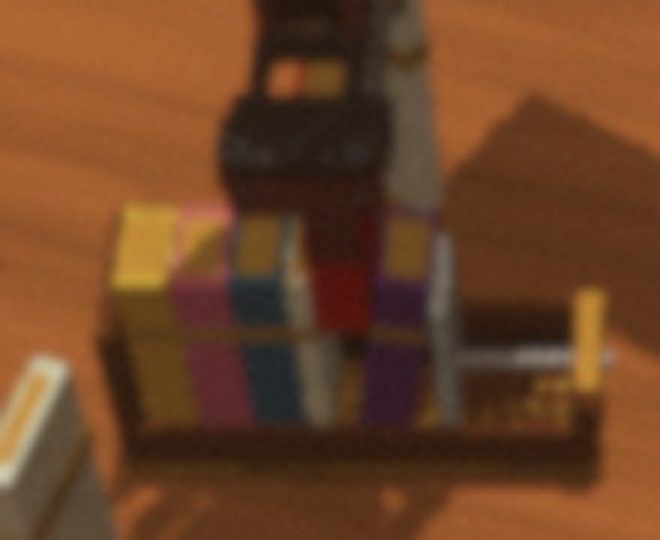

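Emit:
jog_arm(series=[[[0,0,0.1],[0,0,0],1],[[0,0,0.1],[0,0,0],1],[[0,0,0.1],[0,0,0],1],[[0,0,0.1],[0,0,0],1],[[0,0,0.1],[0,0,0],1]])

```text
time_s: 10.1
eef_pos: [0.4856, -0.132, 0.3151]
tool_rot: [1.871, 2.523, -0.002]
force: [0.7, -4.0, -0.7]
opening: 0.728
grasp_force: 30.0
```

Emit:
jog_arm(series=[[[0,0,0.1],[0,0,0],1],[[0,0,0.1],[0,0,0],1],[[0,0,0.1],[0,0,0],1],[[0,0,0],[0,0,0],1]])

```text
time_s: 10.6
eef_pos: [0.4854, -0.1323, 0.2966]
tool_rot: [-1.871, -2.522, 0.002]
force: [1.8, -3.5, -2.9]
opening: 0.733
grasp_force: 30.0
```

```bash
python3 - <<'E'
from h import *
from cell import bot
p,R=here(bot);st=bot.get_state();print(cart(p,R),st["force"],st["ft_torque"])
E
```

```text
{'org': array([-0.8, 13.1, 56.6]), 'tilt': np.float64(-0.0), 'C': [np.float64(26.1), np.float64(56.6)], 'D': [np.float64(0.1), np.float64(56.6)]} [ 1.77380702 -3.48727993 -2.93190533] [-0.71828991 -0.10662831 -0.04916886]
```

Emit:
jog_arm(series=[[[0,0,0.09],[0,0,0],1],[[0,0,0.09],[0,0,0],1],[[-0.01,0,0.09],[0,0,0],1],[[-0.01,0,0.09],[0,0,0],1],[[0,0,0],[0,0,0],1]])

```text
time_s: 11.22
eef_pos: [0.4858, -0.1336, 0.2752]
tool_rot: [-1.871, -2.522, 0.002]
force: [0.8, -2.3, -3.0]
opening: 0.724
grasp_force: 30.0
```

Emit:
jog_arm(series=[[[0,0,0.04],[0,0,0],1],[[0,0,0.04],[0,0,0],1],[[0,0,0.04],[0,0,0],1],[[0,0,0],[0,0,0],1]])

```text
time_s: 11.72
eef_pos: [0.486, -0.1337, 0.2684]
tool_rot: [1.872, 2.523, -0.002]
force: [2.0, -3.5, -2.5]
opening: 0.73
grasp_force: 30.0
```

```bash
python3 - <<'E'
from h import *
from cell import bot
p,R=here(bot);st=bot.get_state();print(p,cart(p,R),st["force"],st["ft_torque"])
E
```

```text
[ 0.48602434 -0.13365109  0.268379  ] {'org': array([-0.3, 11.5, 28.4]), 'tilt': np.float64(0.001), 'C': [np.float64(24.5), np.float64(28.4)], 'D': [np.float64(-1.5), np.float64(28.4)]} [ 2.00183201 -3.5179398  -2.53571662] [-0.65707298 -0.23925895 -0.04587998]
```

Emit:
jog_arm(series=[[[0,0,0.02],[0,0,0],1],[[0,0,0.02],[0,0,0],1],[[0,0,0.02],[0,0,0],1],[[0,0,0.02],[0,0,0],1]])

```text
time_s: 12.22
eef_pos: [0.486, -0.1337, 0.2637]
tool_rot: [1.872, 2.523, -0.002]
force: [0.2, -4.0, -0.9]
opening: 0.729
grasp_force: 30.0
```

Emit:
jog_arm(series=[[[0,0,0.02],[0,0,0],1],[[0,0,0.02],[0,0,0],1],[[0,0,0],[0,0,0],1]])

```text
time_s: 12.6
eef_pos: [0.4859, -0.1336, 0.2611]
tool_rot: [-1.872, -2.523, 0.002]
force: [1.8, -3.6, -2.0]
opening: 0.727
grasp_force: 30.0
```

Emit:
jog_arm(series=[[[0,0,0.02],[0,0,0],1],[[0,0,0],[0,0,0],1]])

```text
time_s: 12.85
eef_pos: [0.4859, -0.1336, 0.26]
tool_rot: [-1.872, -2.523, 0.002]
force: [2.0, -3.5, -2.3]
opening: 0.725
grasp_force: 30.0
```

Emit:
jog_arm(series=[[[0,0,0.015],[0,0,0],1],[[0,0,0],[0,0,0],1]])

```text
time_s: 13.1
eef_pos: [0.4859, -0.1336, 0.2595]
tool_rot: [-1.872, -2.523, 0.002]
force: [0.4, -3.1, 3.6]
opening: 0.726
grasp_force: 30.0
```

Emit:
jog_arm(series=[[[0,0,0.005],[0,0,0],1],[[0,0,0],[0,0,0],1]])

```text
time_s: 13.35
eef_pos: [0.4859, -0.1337, 0.2595]
tool_rot: [1.872, 2.523, -0.002]
force: [0.5, -3.6, 9.1]
opening: 0.728
grasp_force: 30.0
```

```bash
python3 - <<'E'
from h import *
from cell import bot
p,R=here(bot);st=bot.get_state();print(p,cart(p,R),st["force"],st["ft_torque"])
E
```

```text
[ 0.48594674 -0.13365065  0.25950044] {'org': array([-0.4, 11.5, 19.5]), 'tilt': np.float64(0.001), 'C': [np.float64(24.5), np.float64(19.5)], 'D': [np.float64(-1.5), np.float64(19.5)]} [ 0.48125971 -3.57699011  9.07780994] [-0.40734673  0.32081273 -0.09780664]
```

Emit:
jog_arm(series=[[[0,0,0.001],[0,0,0],1],[[0,0,0],[0,0,0],1],[[0,0,0],[0,0,0],1],[[0,0,0],[0,0,0],1],[[0,0,0],[0,0,0],1]])

```text
time_s: 13.98
eef_pos: [0.4859, -0.1336, 0.2595]
tool_rot: [1.872, 2.523, -0.002]
force: [-1.8, -3.1, 9.6]
opening: 0.728
grasp_force: 30.0
```

Emit:
jog_arm(series=[[[0,0,0],[0,0,0],1],[[0,0,0],[0,0,0],1],[[0,0,0],[0,0,0],1],[[0,0,0],[0,0,0],1],[[0,0,0],[0,0,0],1]])

```text
time_s: 14.6
eef_pos: [0.4859, -0.1336, 0.2595]
tool_rot: [1.872, 2.523, -0.002]
force: [-1.1, -3.3, 9.2]
opening: 0.729
grasp_force: 30.0
```

Emit:
jog_arm(series=[[[0,0,0.0015],[0,0,0],1],[[0,0,0],[0,0,0],1],[[0,0,0],[0,0,0],1],[[0,0,0],[0,0,0],1],[[0,0,0],[0,0,0],1]])

```text
time_s: 15.22
eef_pos: [0.486, -0.1336, 0.2595]
tool_rot: [1.872, 2.523, -0.001]
force: [-1.1, -3.1, 10.4]
opening: 0.726
grasp_force: 30.0
```

Emit:
jog_arm(series=[[[0,0,-0.006],[0,0,0],1],[[-0.008,0,0],[0,0,0],1],[[-0.008,0,0],[0,0,0],1],[[0,0,0],[0,0,0],1]])

```text
time_s: 15.72
eef_pos: [0.4861, -0.1341, 0.2595]
tool_rot: [-1.872, -2.522, 0.001]
force: [-0.5, 0.3, 9.3]
opening: 0.729
grasp_force: 30.0
```

```bash
python3 - <<'E'
from h import *
from cell import bot
p,R=here(bot);st=bot.get_state();print(p,cart(p,R),st["force"],st["ft_torque"])
E
```

```text
[ 0.48612131 -0.13414306  0.25947279] {'org': array([-0.4, 11.2, 19.5]), 'tilt': np.float64(-0.001), 'C': [np.float64(24.2), np.float64(19.5)], 'D': [np.float64(-1.8), np.float64(19.5)]} [-0.45740797  0.31482276  9.27710735] [ 0.37636751  0.19896735 -0.0560994 ]
```

Emit:
jog_arm(series=[[[0,0,-0.006],[0,0,0],1],[[0,0,0],[0,0,0],1]])

```text
time_s: 15.98
eef_pos: [0.4862, -0.1344, 0.2595]
tool_rot: [-1.872, -2.522, 0.001]
force: [-0.1, 0.3, 4.4]
opening: 0.73
grasp_force: 30.0
```

Emit:
jog_arm(series=[[[0,0,-0.004],[0,0,0],1],[[0,0,0],[0,0,0],-1],[[0,0,0],[0,0,0],-1],[[0,0,0],[0,0,0],-1],[[0,0,0],[0,0,0],-1]])

```text
time_s: 16.6
eef_pos: [0.4862, -0.1345, 0.2596]
tool_rot: [-1.872, -2.523, 0.002]
force: [0.9, -0.4, 0.8]
opening: 1.002
grasp_force: 0.0
```

Emit:
jog_arm(series=[[[0,0,0],[0,0,0],-1],[[0,0,0],[0,0,0],-1]])

```text
time_s: 16.85
eef_pos: [0.4862, -0.1346, 0.2597]
tool_rot: [-1.872, -2.523, 0.002]
force: [0.3, -0.0, 0.6]
opening: 1.0
grasp_force: 0.0
```

Released; retreat straight up.

Emit:
jog_arm(series=[[[0,0,-0.2],[0,0,0],-1],[[0,0,-0.4],[0,0,0],-1],[[0,0,-0.6],[0,0,0],-1],[[0,0,-0.7],[0,0,0],-1],[[0,0,-0.7],[0,0,0],-1]])

```text
time_s: 17.48
eef_pos: [0.4861, -0.1343, 0.4179]
tool_rot: [1.872, 2.523, -0.001]
force: [0.5, -0.1, -0.5]
opening: 1.004
grasp_force: 0.0
```

Emit:
jog_arm(series=[[[0.6,-0.6,-0.2],[0,0,0],-1],[[0.6,-0.6,0],[0,0,0],-1],[[0.6,-0.4,0],[0,0,0],-1],[[0.6,-0.4,0],[0,0,0],-1],[[0,0,0],[0,0,0],-1]])

```text
time_s: 18.1
eef_pos: [0.3275, -0.0303, 0.4282]
tool_rot: [1.869, 2.525, -0.001]
force: [1.0, 0.4, 0.6]
opening: 1.0
grasp_force: 0.0
```

```bash
python3 - <<'E'
from h import *
from cell import bot
for n,b in(("scene",(150,135,250,198)),("top",(268,165,390,245))):
    s=bot.snapshot(n);x0,y0,x1,y1=b
    c=cv2.resize(s["image"][y0:y1,x0:x1],None,fx=6,fy=6,interpolation=2);cv2.imwrite(f"pics/e_{n}.png",c[:,:,::-1])
    q=(cloud(s)[y0:y1,x0:x1].reshape(-1,3)-O)@A*1000
    t=q[(q[:,2]>124)&(q[:,2]<145)&(abs(q[:,0])<40)&(abs(q[:,1])<110)]
    for lo in range(-98,54,8):
        k=t[(t[:,1]>=lo)&(t[:,1]<lo+8)]
        if len(k)>3:print(n,lo,len(k),"z",np.median(k[:,2]).round(1),"x",np.percentile(k[:,0],[2,98]).round(1))
    r=t[(t[:,2]>134.5)];print("red",cv2.minAreaRect(r[:,:2].astype(np.float32)) if len(r)>5 else len(r))
    print(n,"y",t[:,1].min(),t[:,1].max())
E
```

```text
scene -98 20 z 130.5 x [-21.3  23.5]
scene -90 42 z 131.2 x [-24.   24.9]
scene -82 42 z 130.9 x [-23.3  24.7]
scene -74 45 z 131.1 x [-22.5  23.9]
scene -66 45 z 131.1 x [-23.2  25. ]
scene -58 41 z 130.5 x [-24.   25.9]
scene -50 40 z 131.2 x [-21.   24.2]
scene -42 43 z 130.9 x [-24.1  24.7]
scene -34 39 z 131.4 x [-22.8  24. ]
scene -26 41 z 130.9 x [-23.7  24.2]
scene -18 40 z 131.5 x [-24.1  23. ]
scene -10 42 z 133.8 x [-24.   31.4]
scene -2 59 z 140.3 x [-30.2  31.6]
scene 6 57 z 141.1 x [-29.2  31.8]
scene 14 70 z 139.8 x [-28.1  32.3]
scene 22 44 z 131.2 x [-24.4  27.1]
scene 30 43 z 131.5 x [-25.5  24.5]
scene 38 41 z 131.3 x [-23.7  24.5]
scene 46 11 z 129.3 x [-17.4  24.2]
red ((-1.201761245727539, -22.48406219482422), (136.45156860351562, 64.72618103027344), 85.46463775634766)
scene y -94.93142059475923 48.034424085064565
top -98 45 z 129.7 x [-22.5  23. ]
top -90 74 z 130.0 x [-22.4  23. ]
top -82 70 z 129.9 x [-22.8  23.3]
top -74 75 z 129.7 x [-22.8  23.3]
top -66 72 z 130.3 x [-22.6  23.9]
top -58 74 z 130.0 x [-22.5  23.2]
top -50 75 z 129.9 x [-22.5  23.1]
top -42 72 z 129.9 x [-23.3  22.3]
top -34 71 z 130.2 x [-23.5  22.8]
top -26 78 z 129.7 x [-23.2  22.1]
top -18 69 z 130.0 x [-23.2  21.4]
top -10 62 z 136.8 x [-31.6  27.4]
top -2 101 z 139.4 x [-32.  29.]
top 6 102 z 139.4 x [-31.8  29.4]
top 14 125 z 138.3 x [-32.   29.6]
top 22 73 z 129.7 x [-22.4  23.6]
top 30 76 z 130.0 x [-22.4  22.8]
top 38 74 z 130.0 x [-22.9  23.1]
top 46 14 z 128.1 x [-20.5  22.2]
red ((-0.9131965637207031, 7.907719612121582), (63.78165817260742, 26.825855255126953), 0.031481366604566574)
top y -94.89143414266229 46.74590831344869
```

View pics/e_scene.png

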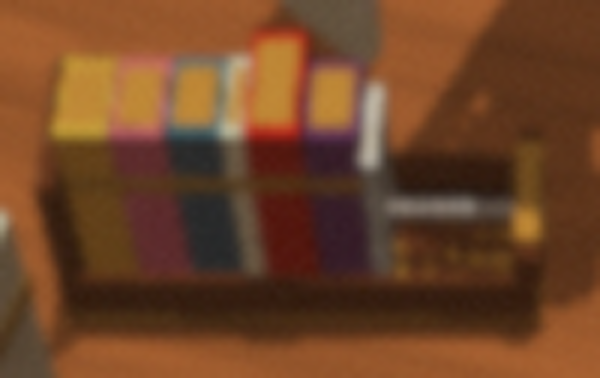

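View pics/e_top.png

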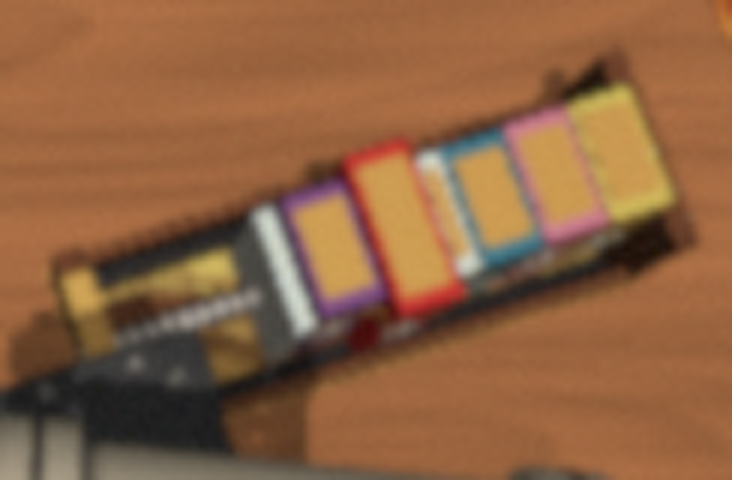

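```bash
python3 - <<'E'
from h import *
from cell import bot
s=bot.snapshot("scene");P=(cloud(s)-O)@A*1000;hsv=cv2.cvtColor(s["image"],cv2.COLOR_RGB2HSV).astype(int)
h=hsv[...,0]
front=(P[...,0]>14)&(P[...,0]<40)&(abs(P[...,1])<110)&(P[...,2]>46)&(P[...,2]<128)
for nm,m,xr in(("red",((h<6)|(h>174))&(hsv[...,1]>170),(26,38)),("violet",(h>125)&(h<160)&(P[...,1]>10),(16,30)),("blue",(h>85)&(h<118)&(P[...,1]<0),(16,30)),("pink",(h>160)&(P[...,1]<-30),(16,30))):
    k=front&m&(P[...,0]>xr[0])&(P[...,0]<xr[1]);q=P[k]
    z=[];yy=[]
    for lo in range(46,126,8):
        w=q[(q[:,2]>=lo)&(q[:,2]<lo+8),1]
        if len(w)>5:z.append(lo+4);yy.append((w.min()+w.max())/2)
    print(nm,len(q),np.round(yy,1),"slope",np.polyfit(z,yy,1)[0].round(4) if len(z)>2 else None)
E
```

```text
red 106 [10.   9.3  8.7  9.3 10.2  8.1  8.9] slope -0.0125
violet 0 [] slope None
blue 35 [-30.  -29.7] slope None
pink 60 [-50.7 -49.7 -49.9 -54.6 -50.7 -52.8 -53.1] slope -0.0389
```

```bash
python3 -c "
from cell import bot
print(bot.finish_job())"
```

```text
the job is handed in; nothing more can be done
None
```

I shelved the red carton beside the thin bar, pressed it home at about 11–12 N (estimated from the wrist force) for over a second, and let go. In the last pictures the row looks upright and level, with the robot clear; I handed the job in at about 18 s, and the hand-in returned no verdict.

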